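Lower the propagator lid onto its vent prop

TASK

The propagator's clear lid has been left too wide open. Take it by its green edge and gently fold it down about its hinge until it rests on the red rubber ball of the vent prop, pressing the sprung ball in a little but not squashing it hard; then let go of the lid. Do not touch the prop yourself, and leave the other garden things where they are.

Things in the scene. Friction and masses are not known exactly. Their poses are not given: they have to be found in the camera images.
- frame: Wooden propagator box fixed to the bench, 215 mm deep (x), 300 wide (y), 98 high. Origin on the bench under the middle of the hinge line; x points level from the front wall (robot's side) to the hinge, y along the hinge, z up. A white lamp bar along y, 360 long, 395 to 417 mm above the bench over the hinge line, stands on posts 163 mm to each side: it bars reaching straight down behind the lid.
- hinge (a point): Middle of the lid's hinge line, 100 mm above the bench; axes as those of the frame, the hinge turning about y.
- lid (a joint): Opening angle of the clear lid, rad: 0 lies level over the box, towards the robot; pi/2 stands upright. Starts at 1.12 to 1.22. Stiff friction hinge: it stays at any angle where it is left; 1 to 6 N at the green edge moves it. Lid 200 mm long from hinge to free edge, 260 wide, 0.3 to 0.65 kg: 4 mm clear pane, 8 mm aluminium border.
- lip (a point): Centre of the green grip strip along the lid's free edge: 10 mm thick, 26 deep, 262 long. It lies 187 mm from the hinge line and 4 mm to the outer side of the pane's underside (whose plane holds the hinge line). Axes turn with the lid: x along the pane from the free edge to the hinge, y along the edge, z out of the outer (upper) face.
- prop: Vent prop in the box: upright tube and brass rod, 80 mm before the hinge line and 100 mm to its +y side, with a sprung red rubber ball (20 mm) under the pane. Origin at its foot. Rod height is set by the gardener and not given: the pane first meets the ball at 0.82 to 1.05 rad of lid angle; beyond that the green edge resists by 1 N more per 0.003 to 0.01 rad. Travel 10 mm, then a hard stop.
- strawberry_pot: Terracotta strawberry pot, 160 mm across, 220 mm high with leaves; bystander, origin at its foot.
- trowel: Steel garden trowel with wooden handle lying on the bench, 330 mm long along its x; bystander.
- seed_tray: Black plastic seed tray with clear lid, 200 x 150 x 95 mm; bystander, origin at its foot.
- dibber: Bamboo dibber with cross handle lying on the bench, 215 mm long along its x; bystander.
- small_pot: Terracotta pot 84 mm across, 74 mm high; bystander, origin at its foot.
- tin: Green tin 66 mm across, 90 mm high; bystander, origin at its foot.

How it is judged (in metres and radians):
On the way:
1. the lid bears lightly on the prop's ball while the fingers are still on the lid (contact force between lid and prop above 0.8 N and contact force between the fingers and lid above 1 N), for 0.2 s.
At the end, for the whole second after the job is handed in: The lid is at rest, let go of, and bears on the prop's rubber ball with 0.8 to 10 N (contact force between lid and prop between 0.8 and 10 N and velocity of joint lid between -0.05 and 0.05 rad/s); the robot touches nothing.
It fails at once if the lid is forced hard onto the prop (over 15 N) (contact force between lid and prop above 15 N).
It fails at once if the lid is flung down (faster than 1.5 rad/s) (velocity of joint lid below -1.5 rad/s).
It fails at once if the robot touches the prop (contact force between any of the fingers, the arm and prop above 1 N).
It fails at once if a bystander is moved by more than 30 mm (distance of any of strawberry_pot, trowel, seed_tray, dibber, small_pot, tin from where it was at the start of the episode above 0.03 m).
It also fails if it takes over 53 s, if anything falls off the work surface, if the arm or the gripper's body presses on something with over 40 N, if the wrist force passes 120 N, or if a joint passes its speed limit or range.

ROBOT

A 6-joint arm with a two-finger parallel gripper is mounted at the origin on the work surface. World frame = base frame: x ahead of the robot, y to its left, z up, the work surface at z = 0. Lengths are in mm, angles in rad, forces in N, time in s.
With the tool pointing down it reaches from about 325 to 900 mm from the base axis. Payload 3.5 kg.
Tool frame: the origin (TCP) lies at the very end of the fingers, on their centre line; the grasp point (between the pads) lies 19 mm behind it; z points along the fingers, y is the direction in which the jaws open and shut (so a half turn about z gives the same grasp; the last joint's range is limited). The gripper opens to 85 mm and grips with 20 to 120 N. Pads are 22 mm wide; open, the fingers measure 114 mm over their backs; the gripper's body (76 mm by 85 mm) begins 54 mm behind the grasp point. The pads swing forward as they close: fully open they stand 13 mm farther back than shut.
Start: joints at [1.059, 0.276, -0.026, 1.268, 0, 1.467], TCP at [248.449, 573.494, 204.713] pointing down, gripper open.
Joint ranges: [-3.12, 3.12], [-0.85, 1.88], [-1.08, 1.24], [-1.95, 2.15], [-1.57, 1.53], [-3.14, 3.14]. Speed limits (rad/s): [2.57, 2.57, 3.14, 3.14, 3.14, 3.14].

INTERFACE

Orientations are given as a unit quaternion [x, y, z, w].
In Python, from cell import manip, effector, cams, sign_off gives the robot as it stands. Calls block until the motion is done:
- manip.movep(position, orientation): joint-space move of the TCP to a pose.
- manip.move_l(position, v=150, ori=None, max_force=None): straight line of the TCP; ori=None keeps the orientation; v is the mean speed in mm/s. With max_force (N) it stops when the force on the tool has changed by that much, and returns True; else False.
- manip.goto_joints(angles): joint-space move.
- effector.release() and effector.close(): open the fingers fully, or close them until they stop; the grip force is fixed at half the most.
- manip.sleep(seconds).
- manip.inverse_kinematics(position, orientation): joint angles nearest the present ones, or None.
- cams.grab_frame(name): name is "scene" or "top"; returns (picture, depth): 384x512x3 uint8, red, green, blue; 384x512 float32, mm along the optical axis (not along the pixel's ray), 0 where there is no reading.
- cams.camera_model(name): a dict with "vertical_fov" (degrees; the focal length in pixels is half the picture's height over the tangent of half this angle, whatever the lens; pixels are square), "cx", "cy" (the principal point, pixels), "k1" (the pictures are not rectified: a ray, as slopes to the right and down, at radius r is drawn at 1 + k1 r^2 times it, then the intrinsics apply), "eye" and "rotation" of the camera in the world. Camera axes: x right, y up, looking along -z (the intrinsics and any distortion apply to the point x, -y, -z); pixel columns grow to the right and rows downward; lengths in mm; the calibration is good to about 2 mm. A picture is of the moment at which its call begins. camera_model takes no time and is no camera call.
A pose or a line that the arm cannot do raises manip.MotionError and nothing moves.
- sign_off(): hands the job in, once; it reports no verdict.
Readings, each from a call of its own:
- manip.get_time(): time.
- manip.get_qpos(): joint angles.
- manip.get_joint_vel(): joint speeds.
- manip.get_tau(): joint torques, N m.
- manip.get_ee_pos(): TCP position.
- manip.get_orientation(): TCP orientation.
- manip.get_ft_force(): force on the tool from outside, world axes, zero at the start.
- manip.get_torque(): the same for the moment, N m.
- manip.get_opening(): opening from 0.0 (shut) to 1.0 (fully open).
Only numpy, scipy, OpenCV 4.12 (cv2) and the standard library are available. Lean on these libraries where they do the work, as an engineer would, in place of code of your own. Each camera call takes 0.05 s, during which the arm holds its last target. There are 200 camera calls.

## Working session

There is one attempt and no reset: what is moved stays moved. The work goes in short steps, each a Python script; the robot and the scene stay as the last script left them, time stands still between calls to the robot, and variables do not carry over. Pictures are saved under pics/ and viewed, about 8 in all and at most 12, crops included, and the job is handed in when it is done.

```bash
ls; mkdir -p pics
cat > h.py <<'E'
import numpy as np, cv2
from cell import manip, effector, cams, sign_off
def world(name, uv, depth):
    m=cams.camera_model(name); f=192/np.tan(np.radians(m["vertical_fov"])/2)
    K=np.array([[f,0,m["cx"]],[0,f,m["cy"]],[0,0,1.]])
    uv=np.asarray(uv,float).reshape(-1,1,2)
    d=(uv.reshape(-1,2)-[m["cx"],m["cy"]])/f   # distorted slopes
    s=d.copy()
    for _ in range(20): s=d/(1+m["k1"]*(s**2).sum(1,keepdims=True))
    R=np.array(m["rotation"]).reshape(3,3)
    rays=np.c_[s[:,0],-s[:,1],-np.ones(len(s))]
    return np.array(m["eye"])+(rays*np.asarray(depth).reshape(-1,1))@R.T
def pts(name,mask,dep):
    v,u=np.nonzero(mask&(dep>0)); return world(name,np.c_[u,v],dep[v,u]),np.c_[u,v]
E
python3 - <<'E'
from h import *
for n in("scene","top"):
    p,d=cams.grab_frame(n); np.savez(f"pics/{n}0.npz",p=p,d=d); cv2.imwrite(f"pics/{n}0.png",cv2.resize(p[:,:,::-1],(768,576)))
    print(n,cams.camera_model(n))
E
```

```text
pics
scene {'vertical_fov': 43.45571644845387, 'cx': 259.59842173170466, 'cy': 190.41481016480688, 'k1': -0.08661243282627631, 'eye': array([1796.23101874,  -95.98153322, 1102.31645707]), 'rotation': array([0.32454487, 0.30107652, 0.60246895, 0.6641195 ])}
top {'vertical_fov': 57.52346785304423, 'cx': 252.18606314047696, 'cy': 197.21646542701552, 'k1': -0.07093285478998619, 'eye': array([ 293.40945011,    6.03457302, 1580.48838206]), 'rotation': array([-0.04739468,  0.05404406,  0.70993085, -0.70059344])}
```

```bash
sed -i 's/R=np.array(m\["rotation"\]).reshape(3,3)/R=Rot.from_quat(m["rotation"]).as_matrix()/; 1a from scipy.spatial.transform import Rotation as Rot' h.py
```

```text
(no output)
```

View pics/scene0.png

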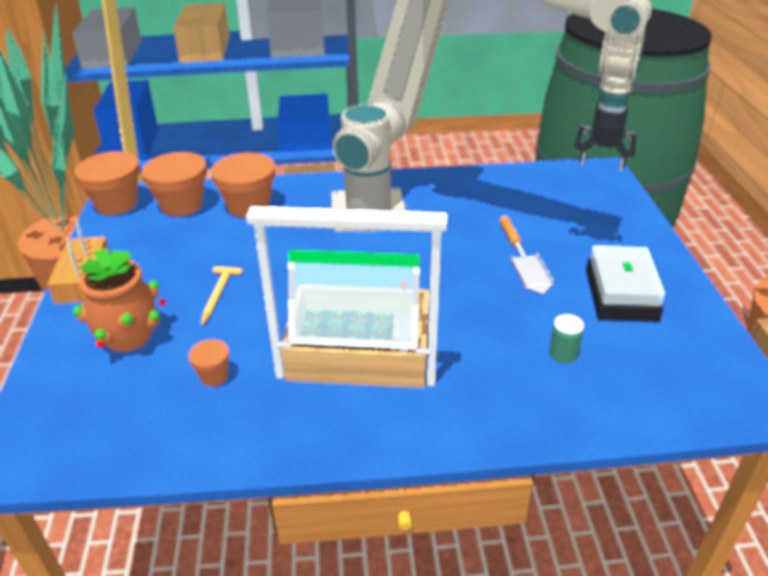

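View pics/top0.png

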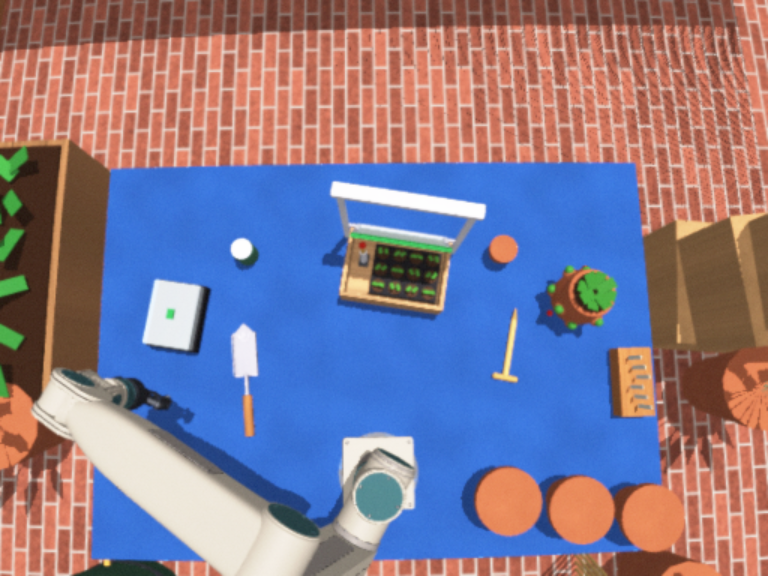

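Scene view: the green edge runs (290,256)–(420,260), with the lamp bar above it. Top view: green strip (352,234)–(453,248), the prop's red ball at (362,244). Next I measure the strip, lamp bar and ball.

Run:
```python
from h import *
np.set_printoptions(precision=1,suppress=True)
for n,box in(("scene",(180,155,300,185)),("top",(225,145,315,175))):
    z=np.load(f"pics/{n}0.npz"); p,d=z["p"],z["d"]
    hsv=cv2.cvtColor(p,cv2.COLOR_RGB2HSV)
    g=cv2.inRange(hsv,(50,140,60),(80,255,255))>0
    b=np.zeros_like(g); b[box[1]:box[3],box[0]:box[2]]=1
    P,uv=pts(n,g&b,d)
    med=np.median(P,0); P_=P[(abs(P-med)<[60,170,60]).all(1)]
    c=P_.mean(0); w,V=np.linalg.eigh(np.cov(P_.T))
    t=(P_-c)@V[:,2]
    print(n,len(P),len(P_),"c",c,"dir",V[:,2],"ext",t.min(),t.max(),"ends",c+V[:,2]*t.min(),c+V[:,2]*t.max(),"w",np.sqrt(w), "n",V[:,0],"zrange",P_[:,2].min(),P_[:,2].max())
    bx={"scene":(160,130,305,160),"top":(215,118,330,150)}[n]
    b=np.zeros_like(g); b[bx[1]:bx[3],bx[0]:bx[2]]=1
    wh=(hsv[...,1]<40)&(hsv[...,2]>180)&b
    P,uv=pts(n,wh,d); P=P[(P[:,2]>385)&(P[:,2]<430)]
    c=P.mean(0);w,V=np.linalg.eigh(np.cov(P.T));t=(P-c)@V[:,2]
    print(" bar",len(P),c,V[:,2],"mid",c+V[:,2]*(t.min()+t.max())/2,t.max()-t.min(),P[:,2].min(),P[:,2].max())
    r=((hsv[...,0]<6)|(hsv[...,0]>174))&(hsv[...,1]>150)
    bx={"scene":(180,170,300,230),"top":(232,155,250,172)}[n]
    b=np.zeros_like(g); b[bx[1]:bx[3],bx[0]:bx[2]]=1
    P,uv=pts(n,r&b,d); print(" ball",len(P),P.mean(0) if len(P) else 0, uv.mean(0) if len(P) else 0)
    if n=="top":
        # wood frame rim, z~98
        P,uv=pts(n,(cv2.inRange(hsv,(8,60,80),(28,255,255))>0),d)
        k=(abs(P[:,2]-98)<8)&(P[:,0]>400)&(abs(P[:,1]-P_.mean(0)[1])<220)
        rect=cv2.minAreaRect(P[k][:,:2].astype(np.float32)); print(" rim",k.sum(),rect)
```

```text
scene 665 665 c [625.4 -66.3 277.4] dir [-0.2 -1.   0. ] ext -126.65685501333814 128.60857488179062 ends [647.1  58.5 277.2] [ 603.4 -193.   277.5] w [ 3.   6.9 73.8] n [-0.9  0.2 -0.4] zrange 262.2545207047431 291.0136359211242
 bar 1643 [695.6 -75.5 414. ] [-0.2 -1.   0. ] mid [695.2 -77.9 414. ] 356.10630620374786 385.15228668776024 422.4137900341568
 ball 0 0 0
top 209 160 c [618.6 -69.5 283.8] dir [-0.2 -1.   0. ] ext -130.89893430036227 123.30752973580782 ends [641.1  59.5 283.7] [ 597.4 -191.   284. ] w [ 2.   5.3 74.4] n [-0.8  0.1 -0.6] zrange 269.2470808997941 291.4787163725539
 bar 1010 [685.2 -76.4 417.2] [-0.2 -1.   0. ] mid [685.2 -76.9 417.2] 356.8177941901772 408.48278544671734 424.91878906677425
 ball 11 [629.2  33.2 215.2] [241.4 163.1]
 rim 382 ((588.5177612304688, -59.85670471191406), (297.5402526855469, 205.1848602294922), 80.21276092529297)
```

```bash
cat >> h.py <<'E'
H=np.array([689.,-78,100]); YAW=-0.172
X=np.array([np.cos(YAW),np.sin(YAW),0]); Y=np.array([-np.sin(YAW),np.cos(YAW),0]); Z=np.array([0,0,1.])
def pose(phi,n=4.,r=165.,y=-20.,sgn=1):
    """TCP and tool orientation for a tool lying along the pane at lid angle phi."""
    c,s=np.cos(phi),np.sin(phi); N=s*X+c*Z; zt=c*X-s*Z; yt=sgn*N
    q=Rot.from_matrix(np.c_[np.cross(yt,zt),yt,zt]).as_quat()
    return H+y*Y-r*zt+n*N, q
def ftan(phi):  # outside force on the tool along the pane's outward normal
    f=np.mean([manip.get_ft_force() for _ in range(5)],0); N=np.sin(phi)*X+np.cos(phi)*Z
    return float(f@N), f
E
python3 - <<'E'
from h import *
np.set_printoptions(precision=3,suppress=True)
print(manip.get_time(),manip.get_ft_force(),manip.get_opening(),Rot.from_quat(manip.get_orientation()).as_matrix())
for s in(1,-1):
  for a in((1.16,4,270),(1.16,4,165),(1.16,-33,165),(.95,-33,165),(.8,-36,165)):
    p,q=pose(*a,sgn=s); print(s,a,p,manip.inverse_kinematics(p,q))
E
```

```text
0.1 [ 0.886  0.609 -0.052] 1.0005358331888925 [[-0.918  0.397 -0.001]
 [ 0.397  0.918 -0.002]
 [ 0.    -0.002 -1.   ]]
1 (1.16, 4, 270) [582.959 -79.879 349.134] [-0.267 -0.132 -0.241  1.053  0.038  1.484]
1 (1.16, 4, 165) [624.271 -87.055 252.87 ] [-0.259 -0.021 -0.339  0.843  0.035  1.491]
1 (1.16, -33, 165) [590.85  -81.249 238.094] [-0.265 -0.075 -0.422  0.815  0.037  1.486]
1 (0.95, -33, 165) [564.569 -76.684 215.018] [-0.286 -0.228 -0.693  0.488  0.066  1.478]
1 (0.8, -36, 165) [546.873 -73.61  193.282] [-0.305 -0.303 -0.887  0.221  0.092  1.475]
-1 (1.16, 4, 270) [582.959 -79.879 349.134] [-0.267 -0.132 -0.241  1.053  0.038 -1.657]
-1 (1.16, 4, 165) [624.271 -87.055 252.87 ] [-0.259 -0.021 -0.339  0.843  0.035 -1.65 ]
-1 (1.16, -33, 165) [590.85  -81.249 238.094] [-0.265 -0.075 -0.422  0.815  0.037 -1.656]
-1 (0.95, -33, 165) [564.569 -76.684 215.018] [-0.286 -0.228 -0.693  0.488  0.066 -1.663]
-1 (0.8, -36, 165) [546.873 -73.61  193.282] [-0.305 -0.303 -0.887  0.221  0.092 -1.666]
```

```bash
python3 - <<'E'
from h import *
np.set_printoptions(precision=2,suppress=True)
p,q=pose(1.16,4,270)
manip.movep([470,160,420],q); manip.movep(p,q)
print(manip.get_time(),manip.get_ee_pos(),np.array([manip.get_ft_force() for _ in range(6)]),manip.get_time())
manip.sleep(.3); print(ftan(1.16))
for n,b in(("scene",(130,110,340,260)),("top",(180,90,380,240))):
    im,d=cams.grab_frame(n); np.savez(f"pics/{n}1.npz",p=im,d=d)
    c=im[b[1]:b[3],b[0]:b[2],::-1]; cv2.imwrite(f"pics/{n}1.png",cv2.resize(c,None,fx=3.5,fy=3.5,interpolation=cv2.INTER_CUBIC))
E
python3 -c "
import cv2,numpy as np
a=cv2.imread('pics/scene1.png');b=cv2.imread('pics/top1.png')
w=min(a.shape[1],b.shape[1]);c=np.vstack([a[:,:w],b[:,:w]]);cv2.imwrite('pics/both1.png',cv2.resize(c,(395,592)) if 0 else cv2.resize(c,None,fx=.57,fy=.57))"
```

```text
3.0 [583.06 -78.98 349.37] [[-0.06  1.18  0.02]
 [-0.06  1.18  0.02]
 [-0.06  1.18  0.02]
 [-0.06  1.18  0.02]
 [-0.06  1.18  0.02]
 [-0.06  1.18  0.02]] 3.0
(0.21295747330935202, array([ 0.15, -0.1 ,  0.15]))
```

View pics/both1.png

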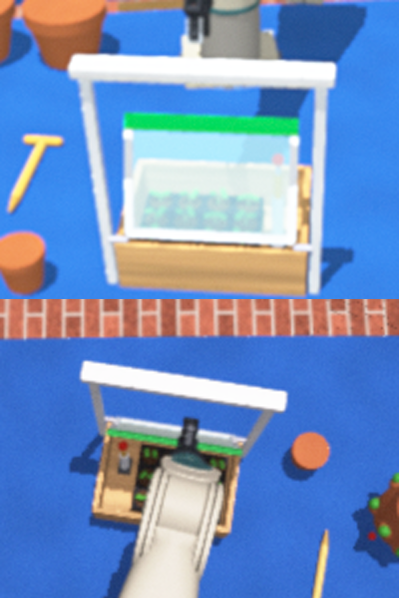

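The gripper (top inset about (190,430)) stands above the middle of the green strip, in front of the lamp bar and well away from the red ball (122,447). Next I lower it astride the edge with the fingers open, then bring the outer finger up to the strip.

```bash
python3 - <<'E'
s=open('h.py').read()
s=s.replace("f=np.mean([manip.get_ft_force() for _ in range(5)],0)","f=np.mean([(manip.sleep(.02),manip.get_ft_force())[1] for _ in range(k)],0)").replace("def ftan(phi):","def ftan(phi,k=5):")
open('h.py','w').write(s)
E
python3 - <<'E'
from h import *
np.set_printoptions(precision=2,suppress=True)
print(ftan(1.16),[round(ftan(1.16,1)[0],2) for _ in range(8)])
p,q=pose(1.16); print("hit",manip.move_l(p,v=60,max_force=6),manip.get_ee_pos(),p,ftan(1.16))
for n in np.arange(-6,-41,-4.):
    p,q=pose(1.16,n); hit=manip.move_l(p,v=40,max_force=8); F,f=ftan(1.16)
    print(n,hit,round(F,2),f)
    if hit or F>1.0: break
print(manip.get_time())
E
```

```text
(0.0278866664276137, array([0.05, 0.21, 0.05])) [-0.41, 0.38, 0.09, -0.55, 0.21, -0.54, 1.19, 0.14]
hit False [624.46 -87.11 253.43] [624.27 -87.06 252.87] (-0.10925315084060677, array([-0.09,  0.06, -0.04]))
-6.0 False 0.03 [ 0.07 -0.04 -0.11]
-10.0 False 0.38 [ 0.26 -0.08  0.33]
-14.0 False -0.11 [-0.01  0.11 -0.2 ]
-18.0 False 0.36 [0.33 0.   0.17]
-22.0 False 0.13 [ 0.18 -0.24 -0.17]
-26.0 False -0.21 [-0.18 -0.04 -0.14]
-30.0 False 0.09 [ 0.17 -0.07 -0.18]
-34.0 False -0.25 [-0.16  0.36 -0.14]
-38.0 False -0.07 [-0.28 -0.36  0.32]
8.75
```

Run:
```python
from h import *
np.set_printoptions(precision=2,suppress=True)
for n in np.arange(-40,-51,-2.):
    p,q=pose(1.16,n); hit=manip.move_l(p,v=40,max_force=6); F,f=ftan(1.16)
    print(n,hit,round(F,2),f,manip.get_ee_pos()-p)
    if hit or F>1.0: break
print(manip.get_time())
im,d=cams.grab_frame("scene"); np.savez("pics/s2.npz",p=im,d=d)
im2,_=cams.grab_frame("top")
cv2.imwrite("pics/s2.png",np.hstack([cv2.resize(x[a:a+100,b:b+110,::-1],None,fx=3.6,fy=3.6,interpolation=cv2.INTER_CUBIC) for x,a,b in((im,130,180),(im2,120,220))]))
```

```text
-40.0 False -0.09 [ 0.06  0.06 -0.33] [ 0.01 -0.01  0.04]
-42.0 False 0.39 [ 0.5  -0.22 -0.25] [-0.03  0.   -0.04]
-44.0 False 0.22 [ 0.19 -0.15  0.08] [-0.06 -0.02 -0.04]
-46.0 False 0.0 [-0.02 -0.04  0.04] [-0.02  0.    0.01]
-48.0 False 0.45 [0.51 0.16 0.05] [-0.04  0.01 -0.02]
-50.0 False 0.11 [-0.04  0.08  0.39] [-0.02  0.   -0.  ]
10.75
```

View pics/s2.png

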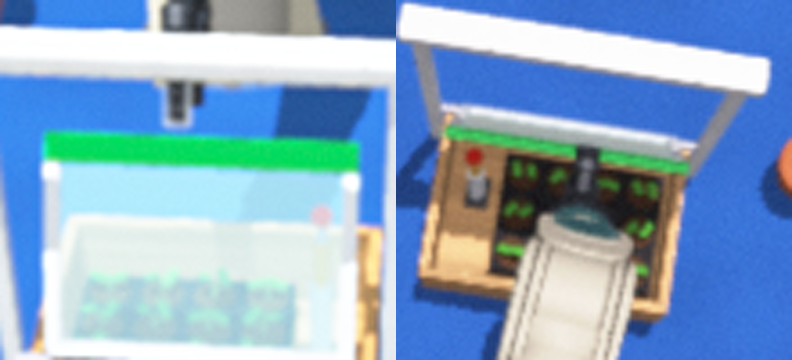

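The outer finger (left inset, about (178,120)) shows just above the strip rather than behind it. I'll measure tip and strip in 3D.

Run:
```python
from h import *
np.set_printoptions(precision=1,suppress=True)
z=np.load("pics/s2.npz");p,d=z["p"],z["d"]
u=180+int(178/3.6)
L=lambda P:((P-H)@np.c_[X,Y,Z])
for v in range(146,180): 
    P=L(world("scene",[[u,v]],[d[v,u]])[0]); print(v,p[v,u],P, end=" | ")
    c,s=np.cos(1.16),np.sin(1.16); print("r",round(-P[0]*c+P[2]*s,1),"n",round(P[0]*s+P[2]*c,1))
print(manip.get_ee_pos(), L(manip.get_ee_pos()))
```

```text
146 [255 255 255] [ 13.1  -1.9 316.5] | r 284.9 n 138.3
147 [247 248 250] [ 15.6  -1.6 315. ] | r 282.5 n 140.1
148 [233 236 238] [ 16.5  -1.6 312.4] | r 279.8 n 139.9
149 [227 230 233] [ 12.7  -2.4 306.8] | r 276.2 n 134.1
150 [225 227 228] [ 16.9  -1.8 306.3] | r 274.0 n 137.8
151 [198 202 201] [ 20.8  -1.4 305.6] | r 271.9 n 141.1
152 [131 135 131] [-89.9 -19.4 230.3] | r 247.0 n 9.6
153 [70 73 75] [-93.7 -20.2 224.2] | r 243.0 n 3.6
154 [54 61 65] [-88.7 -19.5 224. ] | r 240.8 n 8.1
155 [68 72 79] [-94.4 -20.6 216.7] | r 236.4 n 0.0
156 [60 63 70] [-86.4 -19.5 218.5] | r 234.8 n 8.1
157 [54 58 64] [-86.3 -19.6 215. ] | r 231.6 n 6.8
158 [62 64 72] [-87.1 -19.9 210.9] | r 228.1 n 4.4
159 [75 79 87] [-82.1 -19.3 210.7] | r 225.9 n 8.8
160 [80 85 91] [-78.9 -18.9 209.3] | r 223.4 n 11.3
161 [66 70 79] [-84.3 -20.  202. ] | r 218.9 n 3.3
162 [74 78 82] [-84.1 -20.1 198.6] | r 215.7 n 2.2
163 [121 127 138] [-78.9 -19.4 198.6] | r 213.5 n 7.0
164 [150 165 197] [-85.  -20.6 190.8] | r 208.8 n -1.8
165 [132 166 232] [1094.   171.8 1002.3] | r 482.1 n 1403.2
166 [ 83 153 236] [-487.4  -86.7  -96. ] | r 106.6 n -485.2
167 [ 49 181 208] [-484.1  -86.4  -98.6] | r 102.9 n -483.2
168 [ 23 221 143] [-68.3 -18.6 187.9] | r 199.5 n 12.4
169 [ 11 225 100] [-71.  -19.2 182.3] | r 195.5 n 7.7
170 [ 11 220  95] [-67.9 -18.8 180.9] | r 193.0 n 10.0
171 [  3 219  96] [-67.2 -18.9 177.8] | r 189.8 n 9.4
172 [  0 218  91] [-66.  -18.9 175. ] | r 186.8 n 9.4
173 [  0 219  91] [-58.7 -17.8 176.6] | r 185.3 n 16.7
174 [  6 217  92] [-60.1 -18.2 171.9] | r 181.6 n 13.5
175 [ 49 214 123] [-66.5 -19.5 163.6] | r 176.6 n 4.4
176 [113 219 214] [-57.6 -18.2 166.4] | r 175.5 n 13.6
177 [164 231 255] [-59.4 -18.7 161.4] | r 171.7 n 10.0
178 [179 237 255] [-60.5 -19.  156.9] | r 168.0 n 7.2
179 [177 235 254] [-60.4 -19.2 153.2] | r 164.6 n 5.8
[575.6 -78.6 231.4] [-111.7  -20.   131.4]
```

Strip lies where expected (r 174–200 mm, θ≈1.16), but the opened fingertips stand about 42 mm behind the TCP, not 13, so the finger swept over the edge. I'll back off and go 25 mm deeper. The palm is then still 13 mm clear of the edge.

Run:
```python
from h import *
np.set_printoptions(precision=2,suppress=True)
p,q=pose(1.16,4,165); manip.move_l(p,v=80,max_force=6)
p,q=pose(1.16,4,140); hit=manip.move_l(p,v=40,max_force=4); print("down",hit,ftan(1.16))
if not hit:
  p,q=pose(1.16,-24,140); print(manip.move_l(p,v=60,max_force=6),ftan(1.16))
  for n in np.arange(-26,-41,-2.):
    p,q=pose(1.16,n,140); hit=manip.move_l(p,v=30,max_force=6); F,f=ftan(1.16)
    print(n,hit,round(F,2),f,manip.get_ee_pos()-p)
    if hit or F>1.0: break
print(manip.get_time())
im,d=cams.grab_frame("scene"); np.savez("pics/s3.npz",p=im,d=d)
im2,_=cams.grab_frame("top")
cv2.imwrite("pics/s3.png",np.hstack([cv2.resize(x[a:a+100,b:b+110,::-1],None,fx=3.6,fy=3.6,interpolation=cv2.INTER_CUBIC) for x,a,b in((im,130,180),(im2,120,220))]))
```

```text
down False (-0.02099342124133032, array([-0.02, -0.11, -0.06]))
False (0.42459975689729407, array([ 0.41, -0.35,  0.  ]))
-26.0 False 0.13 [ 0.17  0.14 -0.02] [ 0.13 -0.03  0.03]
-28.0 False -0.0 [ 0.08  0.06 -0.17] [-0.05 -0.   -0.04]
-30.0 False -0.13 [-0.15 -0.39 -0.13] [-0.04  0.01 -0.03]
-32.0 False 0.31 [ 0.18 -0.31  0.24] [-0.08  0.04 -0.04]
-34.0 False 1.44 [ 1.41 -0.42  0.25] [ 0.38 -0.08  0.38]
14.9
```

View pics/s3.png

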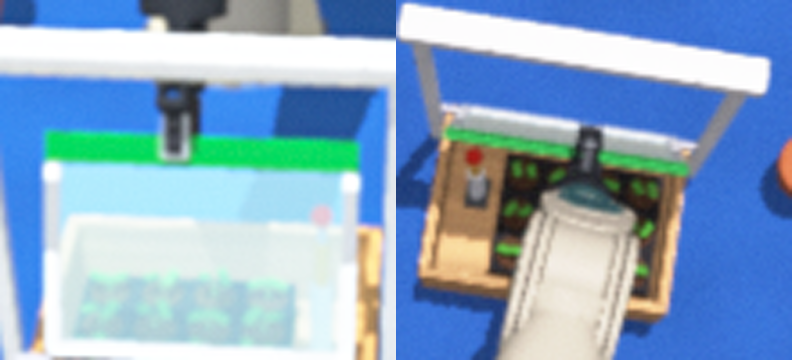

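The outer finger now lies on the green strip (left inset (175,145)), and contact came at the expected offset with 1.4 N. Now I fold the lid along the arc: coarse to 1.07 rad, then in fine steps while watching the tangential force.

```bash
cat > fold.py <<'E'
from h import *
import sys
def fold(phis,v,plat=None,rise=2.5,k=4,verbose=True):
    Fs=[]
    for ph in phis:
        p,q=pose(ph,-34,140); hit=manip.move_l(p,v=v,ori=q,max_force=6); F,_=ftan(ph,k); Fs.append(F)
        m=np.mean(Fs[-2:])
        print(round(ph,4),"HIT" if hit else "",round(F,2),end="; ")
        if hit or F>9 or (plat is not None and (m>plat+rise and len(Fs)>1 or F>plat+rise+1.5)): print("STOP"); break
    print("t",manip.get_time()); return ph,Fs
E
python3 - <<'E'
from fold import *
ph,F=fold(np.arange(1.15,1.069,-.01),25); print(np.mean(F[3:]),np.std(F[3:]))
E
```

```text
1.15  1.45; 1.14  0.65; 1.13  0.47; 1.12  0.57; 1.11  0.34; 1.1  0.34; 1.09  0.45; 1.08  0.44; 1.07  1.03; t 17.85
0.5273725938378001 0.23914450983961502
```

Run:
```python
from fold import *
ph,F=fold(np.arange(1.065,0.80,-.005),25,plat=0.5,rise=2.3,k=5)
im,d=cams.grab_frame("scene"); np.savez("pics/s4.npz",p=im,d=d)
im2,_=cams.grab_frame("top")
cv2.imwrite("pics/s4.png",np.hstack([cv2.resize(x[a:a+100,b:b+110,::-1],None,fx=3.6,fy=3.6,interpolation=cv2.INTER_CUBIC) for x,a,b in((im,130,180),(im2,120,220))]))
```

```text
1.065  0.72; 1.06  1.63; 1.055  1.44; 1.05  1.09; 1.045  0.8; 1.04  1.12; 1.035  1.18; 1.03  1.25; 1.025  1.19; 1.02  1.15; 1.015  0.7; 1.01  1.4; 1.005  2.48; 1.0  3.95; STOP
t 22.5167
```

View pics/s4.png

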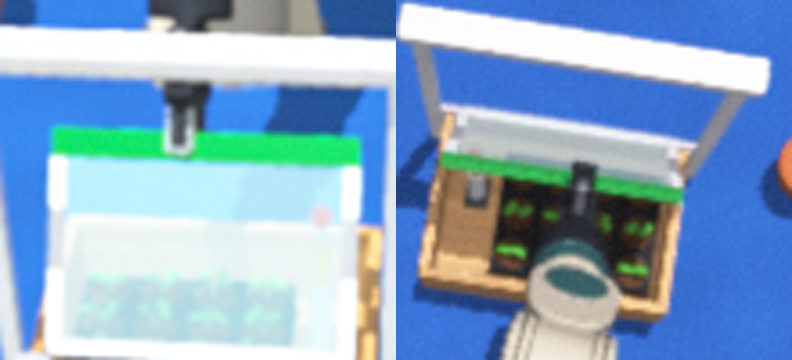

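The pane now covers the ball in both views (left inset (320,215)), and the push force rose from 1.1 to about 4 N over the last 0.01 rad, so the ball carries roughly 3–4 N. I'll hold, check that the force is steady, then lift the finger off the strip slowly and watch the force.

Run:
```python
from h import *
np.set_printoptions(precision=2,suppress=True)
manip.sleep(.3); F,f=ftan(1.0,15); print(F,f,manip.get_ee_pos()-pose(1.0,-34,140)[0])
if F<2.8:
    p,q=pose(.9975,-34,140); print(manip.move_l(p,v=20,ori=q,max_force=5)); manip.sleep(.3); print(ftan(.9975,10))
np.save("ft.npy",F)
g0=cams.grab_frame("scene")
for n in(-33,-32,-30,-25,-5):   # back off: finger moves outward from the pane
    p,q=pose(1.0,n,140); manip.move_l(p,v=20,ori=q,max_force=5); print(n,ftan(1.0,6)[0])
p,q=pose(1.0,-5,220); print(manip.move_l(p,v=60,max_force=5))
p,q=pose(1.0,-60,300); manip.move_l(p,v=120); print(manip.get_time(),ftan(1.0))
g1=cams.grab_frame("scene"); im2,d2=cams.grab_frame("top")
for im,d in(g0,g1):
    hsv=cv2.cvtColor(im,cv2.COLOR_RGB2HSV); g=cv2.inRange(hsv,(50,140,60),(80,255,255))>0
    b=np.zeros_like(g); b[155:190,180:300]=1; P,uv=pts("scene",g&b,d); k=(uv[:,0]>245)
    Q=(P-H)@np.c_[X,Y,Z]; Q=Q[k]; print(k.sum(),uv[k].mean(0),Q.mean(0),"angle~",np.arctan2(Q[:,2].mean(),-Q[:,0].mean())+9/187)
cv2.imwrite("pics/s5.png",np.hstack([cv2.resize(x[a:a+100,b:b+110,::-1],None,fx=3.6,fy=3.6,interpolation=cv2.INTER_CUBIC) for x,a,b in((g1[0],130,180),(im2,120,220))]))
```

```text
5.06863820059202 [ 5.26 -1.04  1.03] [ 0.53 -0.15  0.53]
-33 2.846523615542486
-32 0.4754172184184726
-30 -0.18676151434825383
-25 -0.15212414084808049
-5 -0.1926499214833399
False
28.4583 (0.09819244977443477, array([ 0.19,  0.  , -0.11]))
265 [262.45 171.3 ] [-97.2   78.48 160.18] angle~ 1.0734803615143804
261 [262.39 171.33] [-95.57  78.47 161.19] angle~ 1.0837594803757804
```

View pics/s5.png

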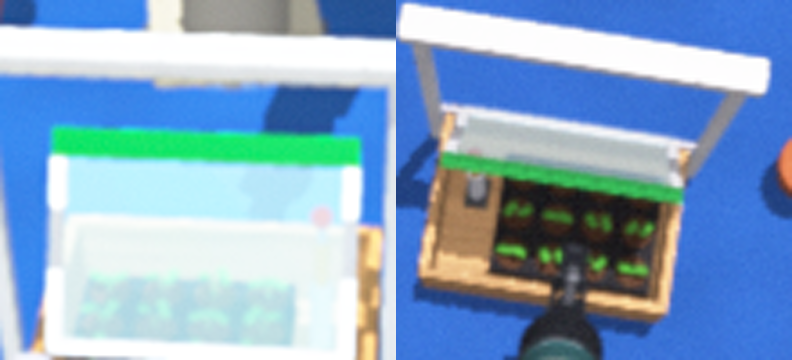

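Run:
```python
from h import *
print(manip.get_time(),manip.get_ee_pos(),ftan(1.0,8)); sign_off()
```

```text
28.6417 [476.28714584 -61.34620788 319.36345515] (-0.0004281356160157266, array([ 0.1102899 ,  0.25564188, -0.10188154]))
the job is handed in; nothing more can be done
```

I folded the lid down onto the prop's ball and let go of it. The job was handed in at 28.6 s; no verdict is reported.

- **How I moved the lid:** I did not clamp the green edge. I straddled it with the fingers open and pushed with the outer finger, moving it along the hinge arc. The first pass missed the edge because the open fingertips stand about 42 mm behind the TCP. I went 25 mm deeper and made contact where expected.
- **Bearing on the ball:** The push force held at about 0.5–1.2 N down to a tool angle of about 1.01 rad, then climbed. At 1.00 rad it read 5.1 N while holding still. I estimate about 4–5 N on the ball with the finger still on the lid, held for more than 0.3 s.
- **Letting go:** I backed the finger off slowly and the force fell to 0. The lid's edge moved less than 0.1 pixel between the pictures before and after. At hand-in the tool was clear and its force read about 0.

**Checks that disagreed or were missing:**
- My rough camera estimate of the lid angle came out at 1.07–1.08 rad against the 1.00 commanded. I put this down to a crude edge-offset correction but did not resolve it.
- The force on the ball after release was not measured directly. I infer it from the lid not springing back.
- I did not re-measure the bystanders. The planned moves kept clear of them, and no unexpected contact showed in the force readings.

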